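Load the sample panels into the drying jig and lock the hot-air gun on

TASK

Get the stained sample panels drying: lay every panel flat in a bay of the drying jig, turned so that its notch takes the bay's key block, and turn the pointer knob of the supply to the index clip on its dial. When that is done, switch the clamped hot-air gun on so that it stays on by itself: squeeze its trigger fully, press the lock-on button in at the side of the grip, ease the trigger until the lock holds it, and let go. Leave the other things on the bench where they are.

Things in the scene. Friction and masses are not known exactly. Their poses are not given: they have to be found in the camera images.
- panel1: stained sample panel, dark brown wood, 52 (x) x 100 (y) x 18 mm, about 100 g. Origin: centre of the underside of the full 52 x 100 rectangle; z up. One notch in its -x long edge, right through the thickness: 20 mm wide (y +18 to +38), 12 mm deep (x -26 to -14). Lies flat on the bench, face up, pointing roughly at the robot, its notch to either side. 3 or 4 of the four panels are there
- panel2: another such panel, same size, frame and notch; may be absent
- panel3: another such panel, same size, frame and notch; may be absent
- panel4: another such panel, same size, frame and notch; may be absent
- jig: drying jig, fixed: light wooden board 200 (x) x 276 (y) x 12 mm, origin at the centre of its underside. Four bays in a 2 x 2 grid, each with five wooden dowels (10 mm thick, 14 mm high, top 6 mm coned) round the panel's outline and one aluminium key block that must stand in the panel's notch. Any panel may go in any bay, but one way round only: else it rides up on the key block
- bay1 (a point): centre of bay 1, on the board's top (12 mm above the bench), axes parallel to the jig's: at x -48, y -65 mm of the jig. A seated panel's origin and x, y axes coincide with it (3 mm play each way). Dowel axes from the bay's centre (mm): (34, 36), (34, -36), (-34, -36), (0, 58), (0, -58)
- bay2 (a point): the same for bay 2: at x -48, y +65 mm of the jig. In every bay the key block covers x -38 to -17, y 21 to 35 mm, 14 mm high
- bay3 (a point): the same for bay 3: at x +48, y -65 mm of the jig. The long edges of a seated panel are free for fingers at |y| under 18 mm, down to the board
- bay4 (a point): the same for bay 4: at x +48, y +65 mm of the jig
- dial (a joint): angle of the pointer knob on the supply (rad), 0 to 5.24 (11 ticks), growing clockwise seen from above; stays where it is left (friction 0.04 N m)
- dial_grip (a point): on the vertical axis of the knob on top of the supply (fixed grey transformer can 124 mm across, 105 mm high), 126 mm above the bench. The knob is a black bar 52 mm long, 14 mm wide, from 112 to 136 mm above the bench, with a white line from its middle to its pointer end. The point's x axis is the pointer's direction
- dial_tip (a point): pointer tip of the knob, 38 mm from the axis, turns with the knob
- clip_mark (a point): where the pointer tip must stand: 38 mm from the axis, in line with the point of the small dark steel index clip (7 mm wide) on the rim of the dial plate
- gun: blue pistol-grip hot-air gun, fixed upside down by its barrel in a low bench clamp, its grip standing straight up. Origin: on the bench under the grip's axis; +x the nozzle's way, +y the lock button's side. Barrel 72 mm thick, axis 52 mm high, x -60 to +105; nozzle to +170; clamp base x -10 to 100, y +-50. Grip oval: x +-20, y +-13, z 80 to 182 mm (cord sleeve, seen only, to 196)
- trigger (a joint): travel of the trigger (m): 0 out, 0.013 fully squeezed. Slides into the grip, toward the gun's -x, against a spring (3 N at 0, 8 N at 0.013); springs back unless the lock holds it on at 0.007. Trigger and button are smooth, slippery plastic (friction 0.2)
- trigger_face (a point): foremost point of the black trigger, moves with it; at x 38, y 0, z 129 mm of the gun when out. The front is a half-round of 9 mm radius about a vertical axis, z 108 to 150 mm. Two fingers from above can pinch trigger and lock button together, closing along the gun's diagonal (+x -y) to (-x +y): 50 mm apart with both out, 35 mm with both in
- lock (a joint): travel of the lock-on button (m): 0 out, 0.008 pressed; slides toward the gun's -y against a spring (2 N to 5 N). Goes in only while the trigger is beyond 0.010 (else blocked at 0.0005). If the trigger is let back to 0.007 while the button is still in beyond 0.006, it catches and both stay (0.007, 0.0055); if both are let go at once, it does not. Squeezing beyond 0.010 again frees it: gun off
- lock_face (a point): outermost point of the black lock-on button, moves with it; at x 4, y 31, z 135 mm of the gun when out, 18 mm proud of the grip. Round, 14 mm thick, with a ball end of 7 mm radius. To clear the grip, keep the middle of pinching fingers some 20 mm off the grip's axis on its (+x +y) side
- oil_bottle: yellow bottle 60 mm across, 170 mm high, loose bystander, leave alone
- tape_roll: roll of masking tape 92 mm across, 36 mm high, loose bystander, leave alone
- sanding_block: cork sanding block 65 x 110 x 32 mm, loose bystander, leave alone
- brush: paint brush lying flat, loose bystander, leave alone
- filling_knife: filling knife lying flat, loose bystander, leave alone
- mug: white mug 80 mm across, 90 mm high, loose bystander, leave alone

How it is judged:
By the outcome, as a careful person would: the job done as asked, in the order asked, and still so for the second after the job is handed in, with the robot touching nothing.
Of panel1, panel2, panel3, panel4 only 3 to 4 are there at a start; the rules pass over those that are not, and their reading is None.
At some moment in a run one of panel1, panel2, panel3, panel4 may be knocked a few centimetres aside while the robot is not near it.
Once in a run the grip may slacken for a moment while it holds something.
It also fails if it takes over 200 s, if anything falls off the work surface, if the arm or the gripper's body presses on something with over 40 N, if the wrist force passes 120 N, or if a joint passes its speed limit or range.

ROBOT

A 7-joint arm with a two-finger parallel gripper is mounted at the origin on the work surface. World frame = base frame: x ahead of the robot, y to its left, z up, the work surface at z = 0. Lengths are in m, angles in rad, forces in N, time in s.
With the tool pointing down it reaches from about 0.35 to 0.9 m from the base axis. Payload 8.1 kg.
Tool frame: the origin (TCP) lies where the fingers leave the gripper's body, on its centre line; the fingertips stand 66 mm ahead of it and the grasp point (between the pads) lies 47 mm ahead of it (arm.tip_reach is the distance from the TCP to the fingertips, in m); z points along the fingers, y is the direction in which the jaws open and shut (so a half turn about z gives the same grasp; the last joint's range is limited). The gripper opens to 92 mm and grips with 3 to 60 N. Pads are 19 mm wide; open, the fingers measure 130 mm over their backs; the gripper's body (75 mm by 190 mm) begins 47 mm behind the grasp point.
Start: joints at [1.122, 0.434, 0.025, 1.573, -0.012, 1.134, -0.075], TCP at [0.212, -0.588, 0.292] pointing down, gripper open.
Joint ranges: [-2.62, 2.62], [-0.44, 2.09], [-1.27, 1.32], [0.08, 2.57], [-1.32, 4.46], [0.12, 2], [-2.74, 2.74]. Speed limits (rad/s): [2.22, 2.22, 3.01, 3.01, 3.14, 3.14, 3.14].

INTERFACE

Orientations are given as a rotation vector (axis times angle).
In Python, from cell import arm gives the robot as it stands.
- The arm moves only by the tool carry_out, never from a script. Its argument "plan" is a list of rows, each a list of 5 numbers: the shift along the world's x, y, z in cm, then the turn about the world's z in rad, then the finger opening in cm, from 0 to 9.18. In form: [[tx, ty, tz, spin, fingers], ...]. A call has 1 to 20 rows; each row is the pose to reach, as a shift and turn from the pose measured when the call began; what a row does not reach only later rows make up. A row lasts 1/10 s, in which the tool goes at most 50 mm and 8.59 degrees, less where a joint would pass 70% of its speed; a pose out of reach is approached as far as the arm can. A call with a gripper value outside its range is refused whole. The fingers move at their own pace and stop on an object; "squeeze" is the grip in N (left out, the last holds). Time passes only in rows, so rows that repeat a pose let the fingers close. It gives the time, the measured TCP pose, the force and the opening at its end, in the units of the state.
- arm.observe(): the state, without advancing time (a new reading comes with each control period).
- arm.get_image(name): name is "scene" or "top" or "wrist"; returns (picture, depth): 420x560x3 uint8, red, green, blue; 420x560 float32, m along the optical axis (not along the pixel's ray), 0 where there is no reading.
- arm.get_calibration(name): a dict with "intrinsics" (3x3 intrinsics, pixels), "rvec" (rotation vector, rad) and "tvec" (3), from world to camera coordinates, as OpenCV has them; the wrist camera has in their place "tool_from_camera" (4x4, takes a point from camera to tool coordinates, whose origin is the TCP and whose axes are the flange's). Camera axes: x right, y down, z forward; pixel columns grow to the right and rows downward; lengths in m; the calibration is good to about 2 mm. A picture is of the moment at which its call begins: read the wrist's pose just before it. get_calibration takes no time and is no camera call.
- arm.sign_off(): hands the job in, once; it reports no verdict.
The state is a dict: "clock": time; "joints": joint angles; "dq": joint speeds; "joint_efforts": joint torques, N m; "position": TCP position; "ee_rot": TCP orientation; "force": force on the tool from outside, world axes, zero at the start; "ft_torque": the same for the moment, N m; "width": opening from 0.0 (shut) to 1.0 (fully open).
Only numpy, scipy, OpenCV 4.12 (cv2) and the standard library are available. Lean on these libraries where they do the work, as an engineer would, in place of code of your own. Each camera call takes 0.05 s, during which the arm holds its last target. There are 200 camera calls.

## Working session

There is one attempt and no reset: what is moved stays moved. The work goes in short steps, Python scripts to look and compute and a tool call to move; the robot and the scene stay as the last step left them, time stands still between calls to the robot, and variables do not carry over. Pictures are saved under pics/ and viewed, about 12 in all and at most 16, crops included, and the job is handed in when it is done.

Besides the shell and the picture viewer there is one more tool, called after "Request:" by a JSON object that holds its "method" and its "body", one argument or row to a line. carry_out: Moves the arm, as the interface text tells. Its arguments: {"type":"object","properties":{"plan":{"type":"array"},"squeeze":{"type":"number"}},"required":["plan"]}

```bash
mkdir -p pics; ls; cat > h.py <<'E'
import numpy as np, cv2
from cell import arm
from scipy.spatial.transform import Rotation as R
def T(name, st=None):
    c=arm.get_calibration(name)
    K=np.array(c["intrinsics"])
    if "rvec" in c:
        r=R.from_rotvec(np.array(c["rvec"]).ravel()).as_matrix(); t=np.array(c["tvec"]).ravel()
        M=np.eye(4); M[:3,:3]=r.T; M[:3,3]=-r.T@t
    else:
        W=np.eye(4); W[:3,:3]=R.from_rotvec(st["ee_rot"]).as_matrix(); W[:3,3]=st["position"]
        M=W@np.array(c["tool_from_camera"])
    return K,M
def look(name):
    st=arm.observe(); im,d=arm.get_image(name); K,M=T(name,st); return im,d,K,M
def cloud(d,K,M):
    v,u=np.mgrid[:d.shape[0],:d.shape[1]]
    p=np.stack([(u-K[0,2])/K[0,0]*d,(v-K[1,2])/K[1,1]*d,d],-1)
    return p@M[:3,:3].T+M[:3,3]
def ray(uv,z,K,M):
    uv=np.atleast_2d(uv).astype(float)
    r=np.c_[(uv-[K[0,2],K[1,2]])/[K[0,0],K[1,1]],np.ones(len(uv))]@M[:3,:3].T
    return M[:3,3]+r*((z-M[2,3])/r[:,2])[:,None]
def proj(P,K,M):
    q=(np.atleast_2d(P)-M[:3,3])@M[:3,:3]; q=q@K.T; return q[:,:2]/q[:,2:]
def save(n,im,s=1):
    cv2.imwrite(f"pics/{n}.png",cv2.resize(im[:,:,::-1],None,fx=s,fy=s,interpolation=cv2.INTER_CUBIC))
E
python3 - <<'E'
from h import *
for n in("top","scene"):
    im,d,K,M=look(n); save(n+"0",im,1.4); np.savez(f"{n}0.npz",im=im,d=d,K=K,M=M)
    print(n,K[0,0],M[:3,3],M[:3,2])
print(arm.observe(), arm.tip_reach, arm.get_calibration("wrist"))
E
```

```text
pics
top 480.40385064570273 [ 0.23005983 -0.01178156  1.37519045] [ 0.21664818 -0.0011066  -0.97624912]
scene 394.63200884662706 [1.35618124 0.42324398 0.81580479] [-0.69548113 -0.38576373 -0.60621146]
{'clock': 0.1, 'joints': array([ 1.12240173,  0.43511916,  0.02499879,  1.57401498, -0.011585  ,
        1.13397926, -0.07511598]), 'dq': array([-0.0020816 , -0.00305407,  0.00020184, -0.00130981,  0.00255111,
       -0.00076451, -0.00036079]), 'joint_efforts': array([ 4.07061365e-03, -6.69121456e+01,  9.88758914e-01, -3.15144932e+01,
       -6.03907532e-02,  3.74355423e-02,  1.15169355e-04]), 'position': array([ 0.21165733, -0.58768179,  0.29154146]), 'ee_rot': array([-3.09347824e+00, -5.40085520e-01,  6.00206193e-04]), 'force': array([ 0.06333091, -0.46706971, -0.62096671]), 'ft_torque': array([ 0.04492092,  0.08658566, -0.001928  ]), 'width': 0.9974082322641481} 0.0655 {'intrinsics': array([[337.38079517,   0.        , 281.70163883],
       [  0.        , 337.38079517, 206.94553369],
       [  0.        ,   0.        ,   1.        ]]), 'tool_from_camera': array([[ 2.99382530e-04, -9.60163545e-01, -2.79438504e-01,
         7.58710231e-02],
       [ 9.99999873e-01,  4.00575497e-04, -3.05024167e-04,
        -1.12887104e-03],
       [ 4.04809303e-04, -2.79438377e-01,  9.60163543e-01,
        -9.28650699e-02],
       [ 0.00000000e+00,  0.00000000e+00,  0.00000000e+00,
         1.00000000e+00]])}
```

View pics/top0.png

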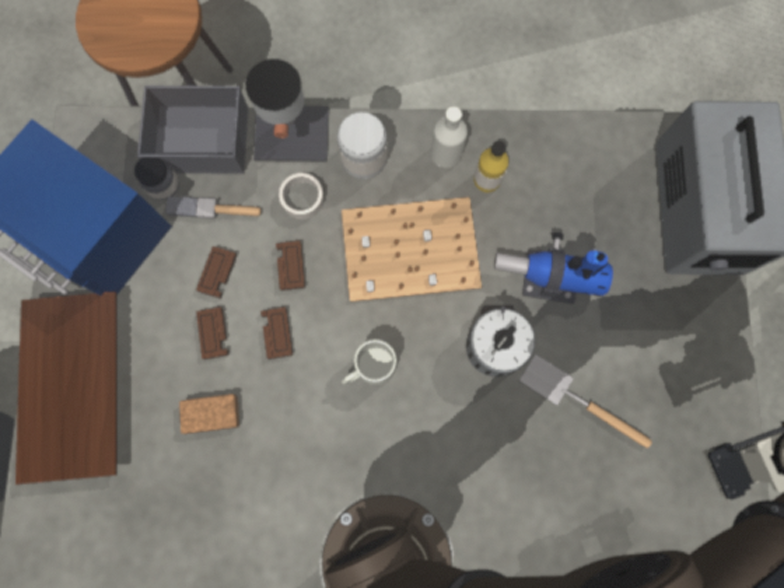

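View pics/scene0.png

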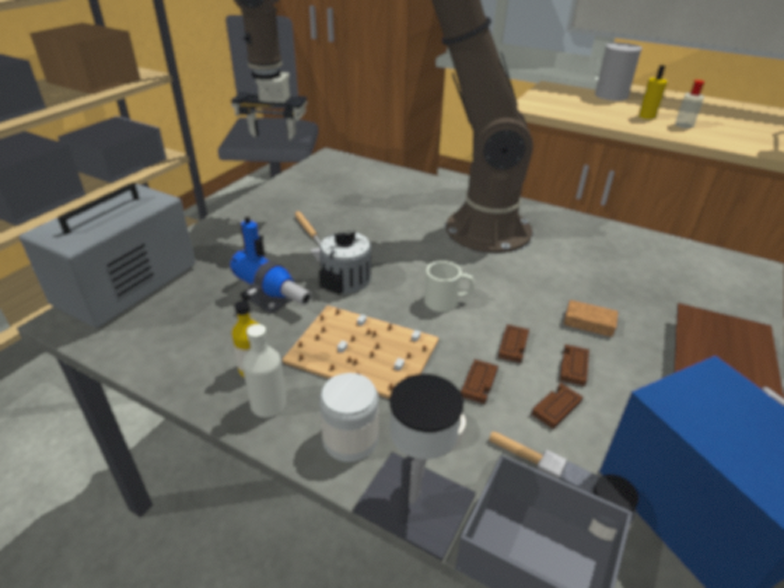

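```bash
cat > m1.py <<'E'
from h import *
z=np.load("top0.npz"); im,d,K,M=[z[k] for k in("im","d","K","M")]
hsv=cv2.cvtColor(im,cv2.COLOR_RGB2HSV); P=cloud(d,K,M)
def cnts(mask,a0,a1):
    c,_=cv2.findContours(mask.astype(np.uint8),cv2.RETR_EXTERNAL,cv2.CHAIN_APPROX_NONE)
    return [x for x in c if a0<cv2.contourArea(x)<a1]
for u,v in[(210,335),(206,190),(270,235),(298,178),(434,186),(360,242),(358,245),(300,150)]: print(u,v,im[v,u],hsv[v,u],P[v,u].round(3))
br=(hsv[...,0]<14)&(hsv[...,1]>70)&(hsv[...,2]<110)
br=cv2.morphologyEx(br.astype(np.uint8),cv2.MORPH_CLOSE,np.ones((3,3)))
for c in cnts(br,250,2000):
    w=ray(c[:,0],.018,K,M)[:,:2]; 
    (cx,cy),s,a=cv2.minAreaRect((w*1000).astype(np.float32)); m=w.mean(0)
    h=cv2.convexHull(c,returnPoints=False); de=cv2.convexityDefects(c,h); k=de[de[:,0,3].argmax()][0]
    print("panel",round(cx),round(cy),np.round(s),round(a,1),cv2.contourArea(c),"notch",ray(c[k[2],0],.018,K,M)[0,:2].round(3),k[3]/256,cv2.boundingRect(c))
wd=(hsv[...,0]>8)&(hsv[...,0]<25)&(hsv[...,1]>60)&(hsv[...,2]>130)
wd=cv2.morphologyEx(wd.astype(np.uint8),cv2.MORPH_CLOSE,np.ones((9,9)))
for c in cnts(wd,3000,9000):
    w=ray(c[:,0],.012,K,M)[:,:2]; print("jig",cv2.minAreaRect((w*1000).astype(np.float32)),cv2.boundingRect(c))
bl=(hsv[...,0]>105)&(hsv[...,0]<125)&(hsv[...,1]>150)
for c in cnts(bl,300,3000):
    print("blue",cv2.boundingRect(c))
    x,y,w,h=cv2.boundingRect(c); q=P[y-20:y+h+20,x-60:x+w+20].reshape(-1,3); 
    for lo,hi in((.06,.1),(.11,.15),(.15,.25)):
        s=q[(q[:,2]>lo)&(q[:,2]<hi)]; print(lo,len(s),s[:,:2].min(0) if len(s) else '',s[:,:2].max(0) if len(s) else '')
q=P[215:275,325:390].reshape(-1,3)
for lo,hi in((.095,.112),(.125,.145)):
    s=q[(q[:,2]>lo)&(q[:,2]<hi)]; print("can",lo,len(s),cv2.minAreaRect((s[:,:2]*1000).astype(np.float32)))
E
python3 m1.py
python3 - <<'E'
import cv2
a=cv2.imread('pics/top0.png')
z=__import__('numpy').load('top0.npz')['im'][:,:,::-1]
cv2.imwrite('pics/crop0.png',cv2.resize(z[130:280,130:450],None,fx=2.5,fy=2.5,interpolation=2))
E
```

```text
210 335 [143 141 133] [ 24  18 143] [ 0.168  0.184 -0.001]
206 190 [103  77  63] [ 11  99 103] [0.578 0.21  0.018]
270 235 [100  98  90] [ 24  26 100] [0.449 0.022 0.001]
298 178 [214 176 134] [ 16  95 214] [ 0.619 -0.059  0.009]
434 186 [ 95 105 133] [112  73 133] [ 0.601 -0.462  0.002]
360 242 [134 133 128] [ 25  11 134] [ 0.412 -0.216  0.137]
358 245 [129 127 122] [ 21  14 129] [ 0.404 -0.211  0.135]
300 150 [147 116  89] [ 14 101 147] [ 0.704 -0.064  0.015]
panel 439 228 [98. 49.] 10.1 510.5 notch [0.468 0.245] 4.60546875 (187, 220, 21, 36)
panel 437 360 [99. 50.] 11.1 519.5 notch [0.412 0.344] 4.65234375 (141, 220, 21, 36)
panel 565 360 [51. 98.] 73.0 491.0 notch [0.54  0.356] 4.71875 (141, 177, 27, 35)
panel 581 207 [99. 49.] 7.2 481.5 notch [0.614 0.223] 3.890625 (198, 172, 19, 35)
jig ((621.2250366210938, -43.80369567871094), (203.2588348388672, 277.4549560546875), 6.380881309509277) (244, 141, 100, 74)
jig ((1116.10986328125, 581.9252319335938), (177.10731506347656, 278.50128173828125), 0.6390665769577026) (54, 0, 88, 51)
blue (401, 180, 36, 30)
0.06 1392 [ 0.45217349 -0.44492566] [ 0.60186897 -0.1722137 ]
0.11 166 [ 0.45011961 -0.4026334 ] [ 0.56867287 -0.18349067]
0.15 213 [ 0.54253082 -0.4039184 ] [ 0.57176567 -0.34668774]
can 0.095 1445 ((414.63970947265625, -219.24542236328125), (120.28845977783203, 121.90586853027344), 80.16570281982422)
can 0.125 111 ((415.1347961425781, -218.89663696289062), (13.85856819152832, 52.196144104003906), 51.51415252685547)
```

View pics/crop0.png

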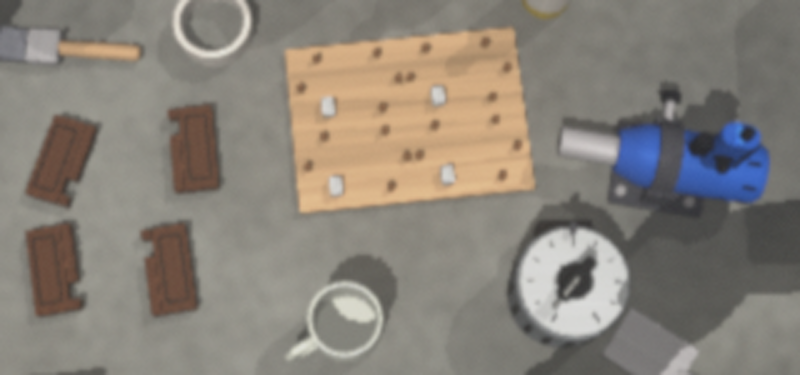

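Request:
{"method": "carry_out", "body": {
  "plan": [
    [0,0,6,0,9],
    [34.8,48.8,7,1.33,9],
    [34.8,48.8,7,1.33,9],
    [34.8,48.8,7,1.33,9],
    [34.8,48.8,7,1.33,9],
    [34.8,48.8,7,1.33,9],
    [34.8,48.8,7,1.33,9],
    [34.8,48.8,7,1.33,9],
    [34.8,48.8,7,1.33,9],
    [34.8,48.8,7,1.33,9],
    [34.8,48.8,7,1.33,9],
    [34.8,48.8,7,1.33,9],
    [34.8,48.8,7,1.33,9],
    [34.8,48.8,7,1.33,9],
    [34.8,48.8,7,1.33,9],
    [34.8,48.8,7,1.33,9],
    [34.8,48.8,7,1.33,9],
    [34.8,48.8,7,1.33,9]
  ]
}}

```text
clock: 1.9
position: [0.5592, -0.101, 0.3616]
ee_rot: [-2.104, -2.332, 0.002]
force: [-0.4, -0.0, 0.8]
width: 0.977
```

```bash
python3 - <<'E'
from h import *
im,d,K,M=look("wrist"); save("w1",im,1.4); np.savez("w1.npz",im=im,d=d,K=K,M=M); print(arm.observe()["position"],M[:3,3])
E
```

```text
[ 0.55925307 -0.10078115  0.3616059 ] [ 0.5516623  -0.02473891  0.45439874]
```

View pics/w1.png

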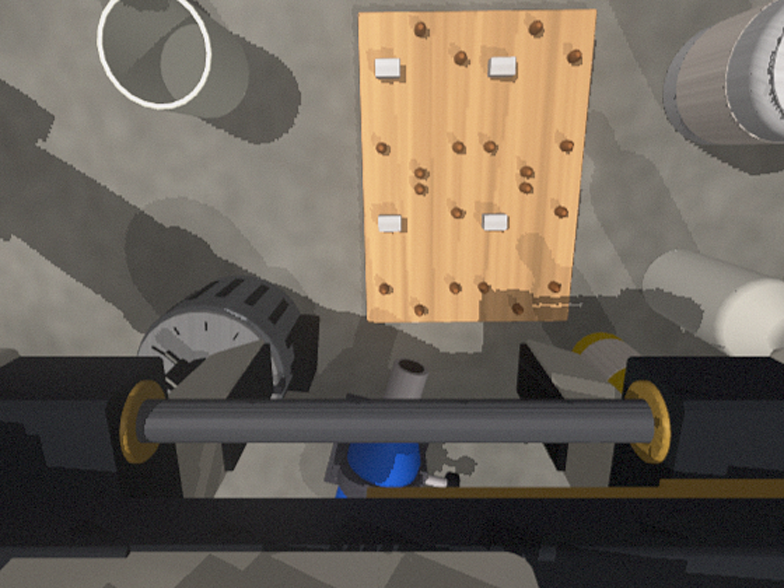

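```bash
cat > jig.py <<'E'
from h import *
def kabsch(A,B):
    a=A-A.mean(0); b=B-B.mean(0); th=np.arctan2((a[:,0]*b[:,1]-a[:,1]*b[:,0]).sum(),(a*b).sum())
    r=np.array([[np.cos(th),-np.sin(th)],[np.sin(th),np.cos(th)]]); return th,B.mean(0)-r@A.mean(0),r
if __name__=="__main__":
    z=np.load("w1.npz"); im,d,K,M=[z[k] for k in("im","d","K","M")]
    hsv=cv2.cvtColor(im,cv2.COLOR_RGB2HSV)
    m=((hsv[...,1]<60)&(hsv[...,2]>140)).astype(np.uint8); m[:, :256]=0; m[:,426:]=0; m[230:]=0
    c,_=cv2.findContours(m,0,1); Q=[]
    for x in c:
        if 60<cv2.contourArea(x)<600:
            (u,v),s,a=cv2.minAreaRect(x); Q.append(ray((u,v),.025,K,M)[0,:2]); print((u,v),s,Q[-1])
    Q=np.array(Q); L=np.array([[bx-.0275,by+.028] for bx in(-.048,.048) for by in(-.065,.065)])
    c0=np.array([.621,-.044]); t=np.radians(5.5); r=np.array([[np.cos(t),-np.sin(t)],[np.sin(t),np.cos(t)]])
    A=np.array([L[np.argmin(np.linalg.norm(c0+L@r.T-q,axis=1))] for q in Q])
    th,t0,r=kabsch(A,Q); print("jig",t0,np.degrees(th),"res mm",((A@r.T+t0-Q)*1e3).round(1).tolist())
    w=((hsv[...,0]>8)&(hsv[...,0]<25)&(hsv[...,1]>60)&(hsv[...,2]>120)).astype(np.uint8); w[:,:200]=0;w[235:]=0
    w=cv2.morphologyEx(w,cv2.MORPH_CLOSE,np.ones((15,15)))
    x=max(cv2.findContours(w,0,1)[0],key=cv2.contourArea); print(cv2.minAreaRect((ray(x[:,0],.012,K,M)[:,:2]*1e3).astype(np.float32)))
    for i,b in enumerate([(-.048,-.065),(-.048,.065),(.048,-.065),(.048,.065)]): print("bay",i+1,(r@b+t0).round(4))
E
python3 jig.py
```

```text
(278.0, 159.5) (11.0, 16.0) [ 0.55258938 -0.08707115]
(353.0, 158.5) (11.0, 18.0) [ 0.6473504  -0.07597525]
(419.5, 152.5) (17.0, 11.0) [ 0.72977988 -0.05980703]
(419.17327880859375, 125.76732635498047) (8.258809089660645, 32.93572998046875) [ 0.72225809 -0.02748943]
(276.5, 48.0) (12.0, 17.0) [0.53787991 0.04215174]
(359.0, 46.5) (13.0, 18.0) [0.63324366 0.05358579]
(312.0, 1.499999761581421) (111.99998474121094, 2.999999523162842) [0.57291392 0.0939623 ]
jig [ 0.65222788 -0.02242801] 12.589986243332929 res mm [[34.0, 12.1], [32.9, 21.9], [-49.5, 5.7], [-42.0, -26.6], [20.4, 9.7], [18.7, 19.2], [-14.6, -42.1]]
((622.6688842773438, -37.98042297363281), (200.01336669921875, 283.1669921875), 6.593787670135498)
bay 1 [ 0.6196 -0.0963]
bay 2 [0.5912 0.0305]
bay 3 [ 0.7132 -0.0754]
bay 4 [0.6849 0.0515]
```

```bash
python3 - <<'E'
from jig import *
Q=np.array([[.55259,-.08707],[.64735,-.07598],[.53788,.04215],[.63324,.05359]])
L=np.array([[-.0755,-.037],[.0205,-.037],[-.0755,.093],[.0205,.093]])
th,t0,r=kabsch(L,Q); print("jig",t0,np.degrees(th),"res mm",((L@r.T+t0-Q)*1e3).round(1).tolist())
for i,b in enumerate([(-.048,-.065),(-.048,.065),(.048,-.065),(.048,.065)]): print("bay",i+1,(r@b+t0).round(4))
E
```

```text
jig [ 0.62325645 -0.04153623] 6.496599887090586 res mm [[-0.2, 0.2], [0.5, 0.0], [-0.2, 0.2], [-0.1, -0.4]]
bay 1 [ 0.5829 -0.1115]
bay 2 [0.5682 0.0176]
bay 3 [ 0.6783 -0.1007]
bay 4 [0.6636 0.0285]
```

Request:
{"method": "carry_out", "body": {
  "plan": [
    [-4,42,0,0,9],
    [-4,42,0,0,9],
    [-4,42,0,0,9],
    [-4,42,0,0,9],
    [-4,42,0,0,9],
    [-4,42,0,0,9],
    [-4,42,0,0,9],
    [-4,42,0,0,9],
    [-4,42,0,0,9],
    [-4,42,0,0,9],
    [-4,42,0,0,9],
    [-4,42,0,0,9]
  ]
}}

```text
clock: 3.15
position: [0.5201, 0.3174, 0.3616]
ee_rot: [2.107, 2.33, -0.003]
force: [0.7, -0.1, -0.6]
width: 0.98
```

```bash
cat > pan.py <<'E'
from h import *
def panels(im,K,M,show=True):
    hsv=cv2.cvtColor(im,cv2.COLOR_RGB2HSV)
    m=((hsv[...,0]<14)|(hsv[...,0]>170))&(hsv[...,1]>70)&(hsv[...,2]<130)
    m=cv2.morphologyEx(m.astype(np.uint8),cv2.MORPH_CLOSE,np.ones((3,3))); out=[]
    for c in cv2.findContours(m,0,cv2.CHAIN_APPROX_NONE)[0]:
        if cv2.contourArea(c)<800: continue
        w=ray(c[:,0],.018,K,M)[:,:2]
        (cx,cy),s,a=cv2.minAreaRect((w*1e3).astype(np.float32))
        if not(38<min(s)<62 and 88<max(s)<112): continue
        de=cv2.convexityDefects(c,cv2.convexHull(c,returnPoints=False)); k=de[de[:,0,3].argmax()][0]
        n=w[k[2]]*1e3-[cx,cy]
        la=np.radians(a if s[0]>s[1] else a+90); y=np.array([np.cos(la),np.sin(la)])
        if n@y<0: y=-y
        yaw=np.degrees(np.arctan2(-y[0],y[1])); x=np.array([y[1],-y[0]])
        out.append((cx,cy,yaw)); print("c %.1f %.1f size %s yaw %.1f notch local (%.0f,%.0f)"%(cx,cy,np.round(s),yaw,n@x,n@y))
    return out
if __name__=="__main__":
    import sys
    im,d,K,M=look("wrist"); st=arm.observe(); save(sys.argv[1],im,1.4); panels(im,K,M)
    r=R.from_rotvec(st["ee_rot"]).as_matrix(); print(st["position"],np.degrees(np.arctan2(r[1,0],r[0,0])),st["joints"].round(2),st["width"])
E
python3 pan.py w2
```

```text
c 582.4 213.3 size [100.  56.] yaw -83.1 notch local (-17,36)
c 439.9 234.3 size [101.  56.] yaw -78.9 notch local (-14,26)
c 566.9 364.0 size [ 51. 100.] yaw 73.5 notch local (-13,21)
c 438.6 363.9 size [100.  52.] yaw 101.0 notch local (-12,30)
[0.52010789 0.31731752 0.36167305] 95.7462298500705 [-0.23  0.43 -0.6   1.47  0.25  1.32 -0.75] 0.9804447473168957
```

View pics/w2.png

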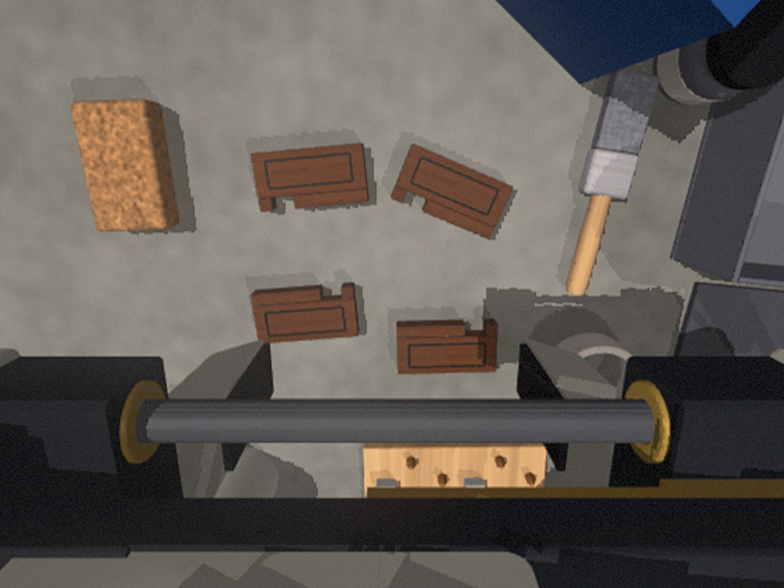

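Request:
{"method": "carry_out", "body": {
  "squeeze": 25,
  "plan": [
    [6.2,-10.7,-10,-1.55,9],
    [6.2,-10.7,-19,-1.55,9],
    [6.2,-10.7,-19,-1.55,9],
    [6.2,-10.7,-19,-1.55,9],
    [6.2,-10.7,-19,-1.55,9],
    [6.2,-10.7,-19,-1.55,9],
    [6.2,-10.7,-19,-1.55,9],
    [6.2,-10.7,-19,-1.55,9],
    [6.2,-10.7,-19,-1.55,9],
    [6.2,-10.7,-19,-1.55,9],
    [6.2,-10.7,-19,-1.55,9],
    [6.2,-10.7,-19,-1.55,9],
    [6.2,-10.7,-19,-1.55,9]
  ]
}}

```text
clock: 4.5
position: [0.5824, 0.2093, 0.1719]
ee_rot: [-3.135, -0.191, 0.002]
force: [-0.1, -0.2, 0.2]
width: 0.982
```

```bash
python3 pan.py w3; python3 - <<'E'
from h import *
z=np.load("top0.npz"); d,K,M=z["d"],z["K"],z["M"]; P=cloud(d,K,M).reshape(-1,3)
m=(P[:,2]>.06)&(P[:,0]>.66)&(P[:,0]<1)&(P[:,1]<.15)&(P[:,1]>-.3); q=P[m]
l=cv2.partition if 0 else None
from scipy.cluster.hierarchy import fclusterdata
f=fclusterdata(q[:,:2],.015,criterion="distance")
for i in set(f):
    s=q[f==i]
    if len(s)>15: print(s.min(0).round(3),s.max(0).round(3))
E
```

```text
c 583.9 210.5 size [100.  52.] yaw -82.8 notch local (-13,36)
c 568.4 360.5 size [ 57. 105.] yaw 73.4 notch local (-16,22)
[0.5823179  0.20954492 0.17182287] 6.97740818156913 [-0.32  0.55 -0.16  1.71  0.11  0.89 -1.97] 0.9785500465364315
[0.777 0.01  0.06 ] [0.873 0.107 0.132]
[ 0.802 -0.154  0.061] [ 0.863 -0.088  0.193]
[ 0.748 -0.237  0.06 ] [ 0.804 -0.18   0.178]
```

View pics/w3.png

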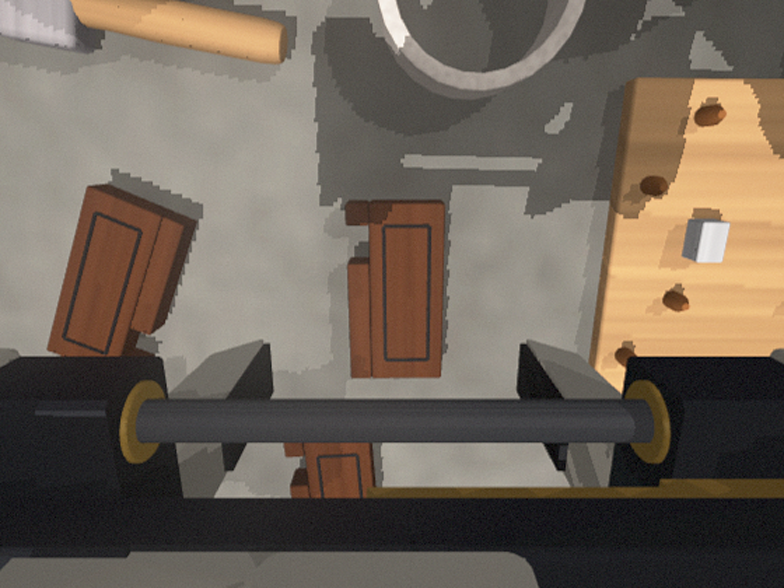

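Request:
{"method": "carry_out", "body": {
  "squeeze": 25,
  "plan": [
    [0.2,0.1,-5,0,9],
    [0.2,0.1,-9,0,9],
    [0.2,0.1,-10.2,0,9],
    [0.2,0.1,-10.2,0,9],
    [0.2,0.1,-10.2,0,4],
    [0.2,0.1,-10.2,0,4],
    [0.2,0.1,-10.2,0,4],
    [0.2,0.1,-10.2,0,4],
    [0.2,0.1,-10.2,0,4],
    [0.2,0.1,-10.2,0,4],
    [0.2,0.1,-7,0,4],
    [0.2,0.1,0,0,4],
    [0.2,0.1,0,0,4]
  ]
}}

```text
clock: 5.85
position: [0.5856, 0.2113, 0.1758]
ee_rot: [-3.133, -0.191, -0.005]
force: [0.9, 1.5, -0.7]
width: 0.567
```

Request:
{"method": "carry_out", "body": {
  "plan": [
    [3,-5,0,1.56,4],
    [7.8,-18.3,0,1.56,4],
    [7.8,-18.3,0,1.56,4],
    [7.8,-18.3,0,1.56,4],
    [7.8,-18.3,0,1.56,4],
    [7.8,-18.3,0,1.56,4],
    [7.8,-18.3,0,1.56,4],
    [7.8,-18.3,-2,1.56,4],
    [7.8,-18.3,-5,1.56,4],
    [7.8,-18.3,-5,1.56,4],
    [7.8,-18.3,-5,1.56,4],
    [7.8,-18.3,-5,1.56,4],
    [7.8,-18.3,-5,1.56,4],
    [7.8,-18.3,-5,1.56,4],
    [7.8,-18.3,-5,1.56,4]
  ]
}}

```text
clock: 7.35
position: [0.6637, 0.0284, 0.126]
ee_rot: [-2.093, -2.338, -0.001]
force: [1.2, -0.5, -2.3]
width: 0.564
```

```bash
python3 pan.py w4; python3 - <<'E'
from h import *
im,d,K,M=look("top"); panels=__import__("pan").panels; save("t4",im[130:280,110:350],3.3)
E
```

```text
[0.66368717 0.02835267 0.12600839] 96.32707853131028 [ 0.2   0.72 -0.52  1.6   0.41  0.93 -0.35] 0.5630196294039803
```

View pics/w4.png

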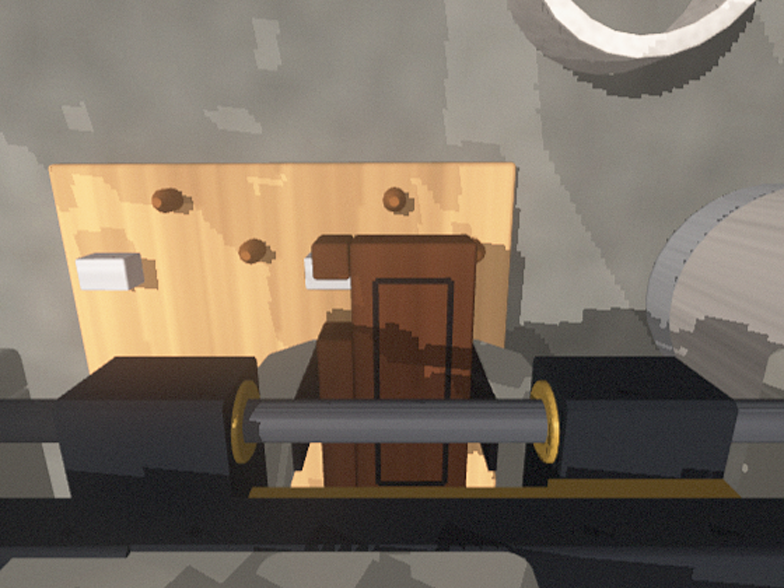

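```bash
python3 - <<'E'
from h import *
st=arm.observe(); K,M=T("wrist",st)
yaw=np.radians(6.5); r=np.array([[np.cos(yaw),-np.sin(yaw)],[np.sin(yaw),np.cos(yaw)]])
for uv,z in(((473,243),.074),((318,243),.074),((473,237),.056),((315,236),.056)):
    p=ray(np.array(uv)/1.4,z,K,M)[0]; print(uv,p.round(4),"in bay4",(r.T@(p[:2]-[.6636,.0285])*1e3).round(1))
print(st["position"],M[:3,3])
# dowels expected
for l in((0,.058),(.034,.036)): 
    w=np.r_[r@l+[.6636,.0285],.026]; print(proj(w,K,M)*1.4)
for l in((0-.096,.058),(-.096+.034,.036)): 
    w=np.r_[r@l+[.6636,.0285],.026]; print(proj(w,K,M)*1.4)
E
```

```text
(473, 243) [0.6825 0.0805 0.074 ] in bay4 [24.7 49.5]
(318, 243) [0.6346 0.0752 0.074 ] in bay4 [-23.5  49.6]
(473, 237) [0.6855 0.0797 0.056 ] in bay4 [27.6 48.3]
(315, 236) [0.6308 0.0739 0.056 ] in bay4 [-27.4  48.8]
[0.66367266 0.02834235 0.12596449] [0.65565627 0.10424805 0.2190514 ]
[[393.99514038 200.85510525]]
[[475.85250917 254.23205314]]
[[156.41667502 201.40100014]]
[[245.35707106 254.68110903]]
```

Request:
{"method": "carry_out", "body": {
  "plan": [
    [0.05,0,-2,0,4],
    [0.05,0,-3.3,0,4],
    [0.05,0,-4.3,0,4],
    [0.05,0,-4.3,0,4],
    [0.05,0,-4.3,0,4]
  ]
}}

```text
clock: 7.95
position: [0.6641, 0.0285, 0.0827]
ee_rot: [-2.092, -2.338, -0.0]
force: [-0.3, -0.0, -0.6]
width: 0.568
```

Request:
{"method": "carry_out", "body": {
  "plan": [
    [0,0,0,0,6.3],
    [0,0,0,0,6.3],
    [0,0,0,0,6.3],
    [0,0,3,0,6.3],
    [0,0,8,0,6.3],
    [-2,2,12,0,9],
    [-22.4,20.3,12,-1.487,9],
    [-22.4,20.3,12,-1.487,9],
    [-22.4,20.3,12,-1.487,9],
    [-22.4,20.3,12,-1.487,9],
    [-22.4,20.3,12,-1.487,9],
    [-22.4,20.3,12,-1.487,9],
    [-22.4,20.3,10,-1.487,9],
    [-22.4,20.3,9,-1.487,9],
    [-22.4,20.3,9,-1.487,9],
    [-22.4,20.3,9,-1.487,9],
    [-22.4,20.3,9,-1.487,9],
    [-22.4,20.3,9,-1.487,9],
    [-22.4,20.3,9,-1.487,9]
  ]
}}

```text
clock: 9.85
position: [0.4401, 0.2315, 0.1729]
ee_rot: [-3.123, -0.31, -0.005]
force: [-0.3, 1.0, 0.9]
width: 0.979
```

```bash
python3 pan.py w5; python3 - <<'E'
from h import *
from pan import panels
im,d,K,M=look("top"); np.savez("t5.npz",im=im,d=d,K=K,M=M)
hsv=cv2.cvtColor(im,cv2.COLOR_RGB2HSV)
br=(hsv[...,0]<14)&(hsv[...,1]>70)&(hsv[...,2]<110)
for c in cv2.findContours(br.astype(np.uint8),0,1)[0]:
    if cv2.contourArea(c)>250: print(ray(cv2.minAreaRect(c)[0],.018,K,M).round(3),cv2.minAreaRect(c))
P=cloud(d,K,M); v,u=proj([.6636,.0285,.03],K,M)[0][::-1].round().astype(int); print("bay4 z",P[v-3:v+4,u-3:u+4,2].mean())
E
```

```text
c 440.6 232.2 size [101.  52.] yaw -79.5 notch local (-13,37)
c 439.2 360.6 size [99. 58.] yaw 101.0 notch local (-17,27)
[0.44013628 0.23143914 0.17280768] 11.283416379778899 [-0.38  0.39 -0.27  2.01  0.15  0.76 -2.11] 0.9816490998887873
[[0.324 0.642 0.018]] ((47.5, 276.5), (135.0, 69.0), 90.0)
[[0.665 0.027 0.018]] ((269.0553894042969, 161.94017028808594), (19.101261138916016, 33.93644714355469), 87.79740142822266)
bay4 z 0.029746860637461115
```

Request:
{"method": "carry_out", "body": {
  "squeeze": 25,
  "plan": [
    [0.05,0.07,-5,-0.013,9],
    [0.05,0.07,-9,-0.013,9],
    [0.05,0.07,-10.3,-0.013,9],
    [0.05,0.07,-10.3,-0.013,9],
    [0.05,0.07,-10.3,-0.013,4],
    [0.05,0.07,-10.3,-0.013,4],
    [0.05,0.07,-10.3,-0.013,4],
    [0.05,0.07,-10.3,-0.013,4],
    [0.05,0.07,-10.3,-0.013,4],
    [0.05,0.07,-10.3,-0.013,4],
    [0.05,0.07,-7,-0.013,4],
    [0.05,0.07,0,-0.013,4],
    [0.05,0.07,0,-0.013,4]
  ]
}}

```text
clock: 11.25
position: [0.4415, 0.2329, 0.1761]
ee_rot: [-3.123, -0.287, -0.01]
force: [1.2, 0.7, -0.3]
width: 0.563
```

Request:
{"method": "carry_out", "body": {
  "plan": [
    [5,-3,0,1.5,4],
    [12.7,-21.5,0,1.5,4],
    [12.7,-21.5,0,1.5,4],
    [12.7,-21.5,0,1.5,4],
    [12.7,-21.5,0,1.5,4],
    [12.7,-21.5,0,1.5,4],
    [12.7,-21.5,0,1.5,4],
    [12.7,-21.5,0,1.5,4],
    [12.7,-21.5,-2,1.5,4],
    [12.7,-21.5,-5,1.5,4],
    [12.7,-21.5,-5,1.5,4],
    [12.7,-21.5,-5,1.5,4],
    [12.7,-21.5,-5,1.5,4],
    [12.7,-21.5,-5,1.5,4],
    [12.7,-21.5,-5,1.5,4]
  ]
}}

```text
clock: 12.75
position: [0.569, 0.0181, 0.1272]
ee_rot: [-2.09, -2.337, -0.003]
force: [0.4, 0.2, -1.4]
width: 0.566
```

```bash
cat > held.py <<'E'
import sys
from h import *
bay=np.array([float(a) for a in sys.argv[1:3]])
im,d,K,M=look("wrist"); st=arm.observe(); save(sys.argv[3],im,1.4); zt=st["position"][2]-.0515
rr=R.from_rotvec(st["ee_rot"]).as_matrix(); print(st["position"].round(4),np.degrees(np.arctan2(rr[1,0],rr[0,0])),st["width"])
P=cloud(d,K,M); hsv=cv2.cvtColor(im,cv2.COLOR_RGB2HSV)
m=(np.abs(P[...,2]-zt)<.006)&((hsv[...,0]<14)|(hsv[...,0]>170))&(hsv[...,1]>70)
q=P[m]; q=q[q[:,1]>st["position"][1]+.02]
yaw=np.radians(6.5); r=np.array([[np.cos(yaw),-np.sin(yaw)],[np.sin(yaw),np.cos(yaw)]])
l=(q[:,:2]-bay)@r*1e3
print("panel top z",np.median(q[:,2]),"x",np.percentile(l[:,0],[1,99]).round(1),"ymax",np.percentile(l[:,1],99).round(1))
for a,b in((-25,-15),(-10,0),(5,15),(18,25)):
    s=l[(l[:,0]>a)&(l[:,0]<b)]; print(a,b,len(s),s[:,1].max().round(1) if len(s) else "")
E
python3 held.py .5682 .0176 w6
```

```text
[0.5689 0.0181 0.127 ] 96.41254743052568 0.5593034180531993
panel top z 0.07529963951318558 x [-23.6  26.1] ymax 50.6
-25 -15 625 50.8
-10 0 1417 50.8
5 15 1523 50.7
18 25 1016 50.7
```

Request:
{"method": "carry_out", "body": {
  "plan": [
    [-0.03,-0.07,-2,0,4],
    [-0.03,-0.07,-3.3,0,4],
    [-0.03,-0.07,-4.4,0,4],
    [-0.03,-0.07,-4.4,0,4],
    [-0.03,-0.07,-4.4,0,4]
  ]
}}

```text
clock: 13.3
position: [0.5685, 0.0175, 0.0827]
ee_rot: [-2.089, -2.337, -0.002]
force: [-0.6, -0.4, -1.2]
width: 0.565
```

Request:
{"method": "carry_out", "body": {
  "plan": [
    [0,0,0,0,6.3],
    [0,0,0,0,6.3],
    [0,0,0,0,6.3],
    [0,0,3,0,6.3],
    [0,0,8,0,6.3],
    [0,3,10,0.2,9],
    [-0.15,34.4,10,1.171,9],
    [-0.15,34.4,10,1.171,9],
    [-0.15,34.4,10,1.171,9],
    [-0.15,34.4,10,1.171,9],
    [-0.15,34.4,10,1.171,9],
    [-0.15,34.4,10,1.171,9],
    [-0.15,34.4,9,1.171,9],
    [-0.15,34.4,9,1.171,9],
    [-0.15,34.4,9,1.171,9],
    [-0.15,34.4,9,1.171,9],
    [-0.15,34.4,9,1.171,9]
  ]
}}

```text
clock: 15.0
position: [0.5678, 0.3599, 0.1732]
ee_rot: [-0.455, -3.103, 0.005]
force: [-0.5, 0.9, 0.5]
width: 0.981
```

```bash
python3 pan.py w7; cat > tv.py <<'E'
from h import *
im,d,K,M=look("top"); np.savez("t5.npz",im=im,d=d,K=K,M=M)
hsv=cv2.cvtColor(im,cv2.COLOR_RGB2HSV)
br=(hsv[...,0]<14)&(hsv[...,1]>70)&(hsv[...,2]<110)
for c in cv2.findContours(br.astype(np.uint8),0,1)[0]:
    if 250<cv2.contourArea(c)<1200: print("top",ray(cv2.minAreaRect(c)[0],.018,K,M).round(3),cv2.minAreaRect(c))
P=cloud(d,K,M)
for i,b in enumerate([( .5829,-.1115),(.5682,.0176),(.6783,-.1007),(.6636,.0285)]):
    u,v=proj([*b,.03],K,M)[0].round().astype(int); print("bay",i+1,"z",P[v-2:v+3,u-2:u+3,2].mean().round(4), im[v,u])
E
python3 tv.py
```

```text
c 566.4 364.0 size [ 52. 101.] yaw 73.6 notch local (-13,26)
[0.56772377 0.3601121  0.17325555] 163.3379190242517 [-0.15  0.78 -0.84  1.52  0.61  1.13  0.16] 0.983243867949297
bay 1 z 0.011 [148 123  96]
bay 2 z 0.7187 [97 84 75]
bay 3 z 0.0116 [124 104  81]
bay 4 z 0.7172 [99 88 78]
```

View pics/w7.png

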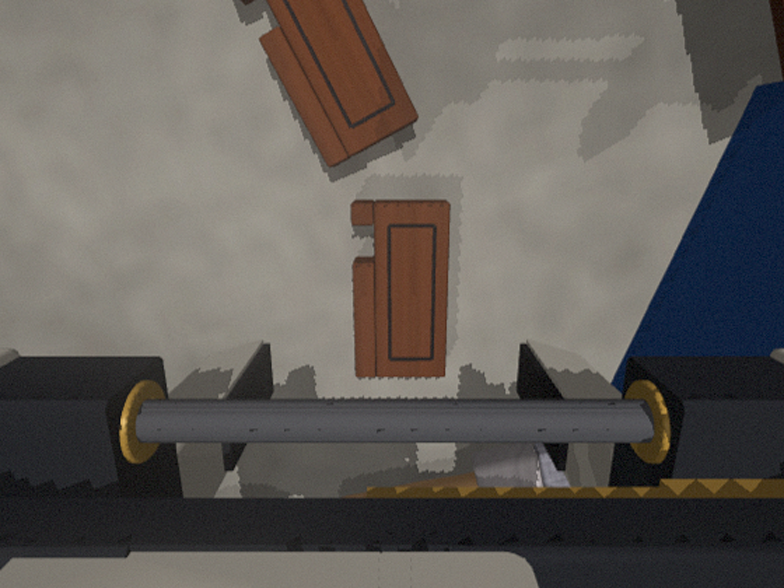

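```bash
python3 - <<'E'
from h import *
im,d,K,M=look("wrist"); P=cloud(d,K,M).reshape(-1,3)
hs=cv2.cvtColor(im,cv2.COLOR_RGB2HSV).reshape(-1,3)
b=(hs[:,0]>100)&(hs[:,0]<130)&(hs[:,1]>120)&(P[:,2]>.03)&(P[:,2]<.3)
st=arm.observe(); W=R.from_rotvec(st["ee_rot"]).as_matrix(); l=(P[b]-st["position"])@W*1e3
s=l[np.abs(l[:,0])<60]; print(len(l),"box in tool frame x|y min", l[:,:2].min(0), "within body strip", s.min(0) if len(s) else None)
for a in(-40,0,40,80): 
  k=l[np.abs(l[:,0]-a)<10]; print(a,k[:,1].min() if len(k) else None)
E
```

```text
7938 box in tool frame x|y min [-29.17221097 -66.65371504] within body strip [-29.17221097 -66.65371504 -42.81842265]
-40 None
0 45.44177046134904
40 47.37956316511547
80 1.03629562851322
```

```bash
python3 - <<'E'
from h import *
im,d,K,M=look("wrist"); P=cloud(d,K,M).reshape(-1,3)
hs=cv2.cvtColor(im,cv2.COLOR_RGB2HSV)
m=((hs[...,0]>100)&(hs[...,0]<130)&(hs[...,1]>120)&(hs[...,2]>60)).astype(np.uint8); m=cv2.erode(m,np.ones((5,5))); m[250:]=0
b=m.ravel()>0; st=arm.observe(); W=R.from_rotvec(st["ee_rot"]).as_matrix(); q=P[b]; l=(q-st["position"])@W*1e3
print(len(l), "z",q[:,2].min(),q[:,2].max())
for a in(0,20,40,60,80,120): 
  k=np.abs(l[:,0]-a)<10; print(a,l[k,1].min().round() if k.any() else None, q[k,2].min() if k.any() else None)
print(q[:,1].min(),q[q[:,1].argmin()])
E
```

```text
Traceback (most recent call last):
ValueError: zero-size array to reduction operation minimum which has no identity
```

```bash
python3 - <<'E'
from h import *
im,d,K,M=look("wrist"); P=cloud(d,K,M)
st=arm.observe(); W=R.from_rotvec(st["ee_rot"]).as_matrix()
hs=cv2.cvtColor(im,cv2.COLOR_RGB2HSV)
for u,v in((540,100),(500,170),(480,220),(460,250),(450,262)): print(u,v,im[v,u],hs[v,u],d[v,u],P[v,u].round(3),((P[v,u]-st["position"])@W*1e3).round())
E
```

```text
540 100 [16 34 60] [108 187  60] 0.23271435 [0.539 0.556 0.022] [ 81. 179. 151.]
500 170 [13 34 64] [108 203  64] 0.25015414 [0.582 0.526 0.018] [ 32. 163. 155.]
480 220 [16 36 62] [107 189  62] 0.25508368 [0.614 0.504 0.023] [ -5. 151. 149.]
460 250 [ 4 24 56] [108 237  56] 0.26857716 [0.638 0.489 0.017] [-32. 143. 155.]
450 262 [22 21 24] [130  32  24] 0.09444628 [0.548 0.417 0.18 ] [34. 48. -7.]
```

Request:
{"method": "carry_out", "body": {
  "squeeze": 25,
  "plan": [
    [-0.13,0.4,-5,0.005,9],
    [-0.13,0.4,-9,0.005,9],
    [-0.13,0.4,-10.3,0.005,9],
    [-0.13,0.4,-10.3,0.005,9],
    [-0.13,0.4,-10.3,0.005,4],
    [-0.13,0.4,-10.3,0.005,4],
    [-0.13,0.4,-10.3,0.005,4],
    [-0.13,0.4,-10.3,0.005,4],
    [-0.13,0.4,-10.3,0.005,4],
    [-0.13,0.4,-10.3,0.005,4],
    [-0.13,0.4,-7,0.005,4],
    [-0.13,0.4,0,0.005,4],
    [-0.13,0.4,0,0.005,4]
  ]
}}

```text
clock: 16.55
position: [0.5665, 0.3666, 0.1773]
ee_rot: [-0.443, -3.106, -0.002]
force: [0.8, 1.5, -0.7]
width: 0.565
```

Request:
{"method": "carry_out", "body": {
  "plan": [
    [0,-5,0,-1.174,4],
    [3,-14,0,-1.174,4],
    [11.2,-46.7,0,-1.174,4],
    [11.2,-46.7,0,-1.174,4],
    [11.2,-46.7,0,-1.174,4],
    [11.2,-46.7,0,-1.174,4],
    [11.2,-46.7,0,-1.174,4],
    [11.2,-46.7,0,-1.174,4],
    [11.2,-46.7,0,-1.174,4],
    [11.2,-46.7,0,-1.174,4],
    [11.2,-46.7,0,-1.174,4],
    [11.2,-46.7,0,-1.174,4],
    [11.2,-46.7,-3,-1.174,4],
    [11.2,-46.7,-5,-1.174,4],
    [11.2,-46.7,-5,-1.174,4],
    [11.2,-46.7,-5,-1.174,4],
    [11.2,-46.7,-5,-1.174,4],
    [11.2,-46.7,-5,-1.174,4]
  ]
}}

```text
clock: 18.35
position: [0.6792, -0.0999, 0.1288]
ee_rot: [-2.091, -2.343, -0.007]
force: [0.8, -0.7, -1.0]
width: 0.565
```

```bash
python3 held.py .6783 -.1007 w8
```

```text
[ 0.679  -0.1001  0.1286] 96.50224250563309 0.5634302321607557
panel top z 0.07674115829608144 x [-23.4  26.5] ymax 50.4
-25 -15 580 50.6
-10 0 1363 50.7
5 15 1490 50.6
18 25 990 50.6
```

Request:
{"method": "carry_out", "body": {
  "plan": [
    [-0.05,-0.05,-2,0,4],
    [-0.05,-0.05,-3.5,0,4],
    [-0.05,-0.05,-4.6,0,4],
    [-0.05,-0.05,-4.6,0,4],
    [-0.05,-0.05,-4.6,0,4]
  ]
}}

```text
clock: 18.9
position: [0.6785, -0.1006, 0.0822]
ee_rot: [-2.091, -2.343, -0.006]
force: [-0.3, 0.3, -0.6]
width: 0.564
```

Request:
{"method": "carry_out", "body": {
  "plan": [
    [0,0,0,0,6.3],
    [0,0,0,0,6.3],
    [0,0,0,0,6.3],
    [0,0,3,0,6.3],
    [0,0,8,0,6.3],
    [0,3,12,0.2,9],
    [-24,46.2,12,1.649,9],
    [-24,46.2,12,1.649,9],
    [-24,46.2,12,1.649,9],
    [-24,46.2,12,1.649,9],
    [-24,46.2,12,1.649,9],
    [-24,46.2,12,1.649,9],
    [-24,46.2,12,1.649,9],
    [-24,46.2,12,1.649,9],
    [-24,46.2,10,1.649,9],
    [-24,46.2,9,1.649,9],
    [-24,46.2,9,1.649,9],
    [-24,46.2,9,1.649,9],
    [-24,46.2,9,1.649,9],
    [-24,46.2,9,1.649,9]
  ]
}}

```text
clock: 20.9
position: [0.4397, 0.3602, 0.1725]
ee_rot: [0.295, -3.124, -0.001]
force: [0.6, -0.4, -0.1]
width: 0.981
```

```bash
python3 pan.py w9; python3 tv.py
```

```text
c 437.3 363.6 size [100.  52.] yaw 101.0 notch local (-13,30)
[0.43970228 0.36023856 0.17257263] -169.1927606715315 [-0.12  0.69 -1.    1.79  0.67  1.04  0.39] 0.9781871462386427
top [[0.667 0.026 0.018]] ((269.3578796386719, 161.1571044921875), (19.225984573364258, 33.35832977294922), 87.1375961303711)
top [[ 0.683 -0.106  0.018]] ((313.97808837890625, 156.40823364257812), (20.134342193603516, 35.97533416748047), 87.87889862060547)
bay 1 z 0.0123 [148 123  97]
bay 2 z 0.7413 [92 82 72]
bay 3 z 0.0291 [85 65 54]
bay 4 z 0.0829 [82 63 51]
```

Request:
{"method": "carry_out", "body": {
  "squeeze": 25,
  "plan": [
    [-0.24,0.34,-5,0,9],
    [-0.24,0.34,-9,0,9],
    [-0.24,0.34,-10.25,0,9],
    [-0.24,0.34,-10.25,0,9],
    [-0.24,0.34,-10.25,0,4],
    [-0.24,0.34,-10.25,0,4],
    [-0.24,0.34,-10.25,0,4],
    [-0.24,0.34,-10.25,0,4],
    [-0.24,0.34,-10.25,0,4],
    [-0.24,0.34,-10.25,0,4],
    [-0.24,0.34,-7,0,4],
    [-0.24,0.34,0,0,4],
    [-0.24,0.34,0,0,4]
  ]
}}

```text
clock: 22.3
position: [0.4373, 0.3653, 0.1762]
ee_rot: [0.297, -3.126, -0.007]
force: [0.3, 1.0, -1.6]
width: 0.563
```

Request:
{"method": "carry_out", "body": {
  "plan": [
    [3,-4,2,-1.646,4],
    [7,-10,2,-1.646,4],
    [14.6,-47.7,2,-1.646,4],
    [14.6,-47.7,2,-1.646,4],
    [14.6,-47.7,2,-1.646,4],
    [14.6,-47.7,2,-1.646,4],
    [14.6,-47.7,2,-1.646,4],
    [14.6,-47.7,2,-1.646,4],
    [14.6,-47.7,2,-1.646,4],
    [14.6,-47.7,2,-1.646,4],
    [14.6,-47.7,2,-1.646,4],
    [14.6,-47.7,2,-1.646,4],
    [14.6,-47.7,0,-1.646,4],
    [14.6,-47.7,-4.5,-1.646,4],
    [14.6,-47.7,-4.5,-1.646,4],
    [14.6,-47.7,-4.5,-1.646,4],
    [14.6,-47.7,-4.5,-1.646,4],
    [14.6,-47.7,-4.5,-1.646,4]
  ]
}}

```text
clock: 24.1
position: [0.5843, -0.1112, 0.1332]
ee_rot: [2.086, 2.343, 0.008]
force: [-0.3, -0.9, -1.3]
width: 0.564
```

```bash
python3 held.py .5829 -.1115 w10
```

```text
[ 0.5842 -0.1114  0.133 ] 96.60883589060755 0.5635141214932421
panel top z 0.08088829609256386 x [-22.7  27.1] ymax 50.8
-25 -15 560 50.9
-10 0 1450 50.9
5 15 1565 51.1
18 25 1028 51.0
```

Correct by (-1 mm, -0.8 mm) and lower.

Request:
{"method": "carry_out", "body": {
  "plan": [
    [-0.1,-0.07,-2.5,0,4],
    [-0.1,-0.07,-4,0,4],
    [-0.1,-0.07,-5,0,4],
    [-0.1,-0.07,-5,0,4],
    [-0.1,-0.07,-5,0,4]
  ]
}}

```text
clock: 24.65
position: [0.5832, -0.112, 0.083]
ee_rot: [2.087, 2.343, 0.008]
force: [0.4, 0.1, -0.3]
width: 0.566
```

Request:
{"method": "carry_out", "body": {
  "plan": [
    [0,0,0,0,6.3],
    [0,0,0,0,6.3],
    [0,0,0,0,6.3],
    [0,0,3,0,6.3],
    [0,0,8,0,6.3],
    [0,0,13,0,9],
    [0,0,18,0,9],
    [-16.8,-18.3,20,0,9],
    [-16.8,-18.3,20,0,9],
    [-16.8,-18.3,20,0,9],
    [-16.8,-18.3,20,0,9],
    [-16.8,-18.3,20,0,9],
    [-16.8,-18.3,20,0,9],
    [-16.8,-18.3,20,0,9],
    [-16.8,-18.3,20,0,9]
  ]
}}

```text
clock: 26.15
position: [0.4159, -0.2941, 0.2832]
ee_rot: [2.085, 2.344, 0.009]
force: [0.6, -0.1, 0.6]
width: 0.979
```

```bash
python3 - <<'E'
from h import *
im,d,K,M=look("wrist"); np.savez("w11.npz",im=im,d=d,K=K,M=M)
u,v=proj([.4147,-.219,.112],K,M)[0]; print(u,v,arm.observe()["position"])
x0=int(max(0,u-120)); y0=int(max(0,v-100)); print(x0,y0); save("w11",im[y0:y0+200,x0:x0+240],3)
E
python3 tv.py
```

```text
289.80666138355133 111.63983981873713 [ 0.4162048  -0.29371585  0.28311378]
169 11
bay 1 z 0.0287 [119  87  67]
bay 2 z 0.0292 [119  88  69]
bay 3 z 0.0299 [117  85  67]
bay 4 z 0.0299 [117  85  68]
```

View pics/w11.png

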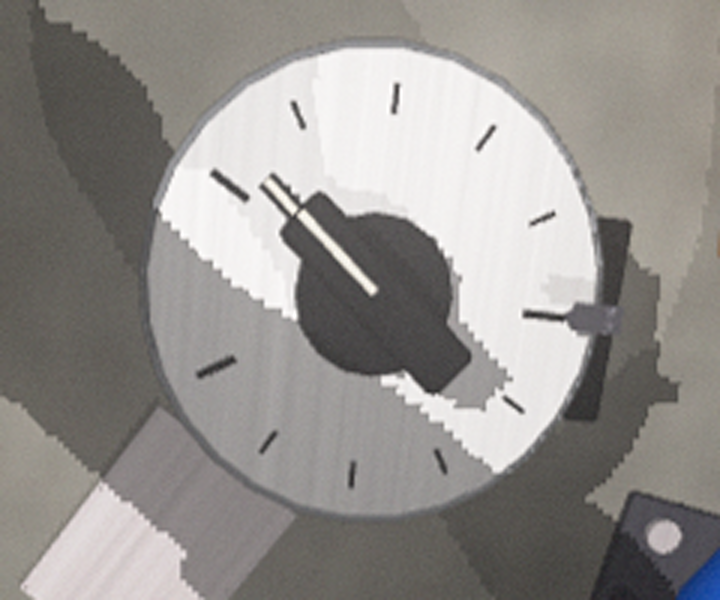

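```bash
python3 - <<'E'
from h import *
z=np.load("w11.npz"); im,d,K,M=[z[k] for k in("im","d","K","M")]
P=cloud(d,K,M); f=lambda a,zz: ray(np.array(a)/3+[169,11],zz,K,M)[0,:2]
q=P[40:200,180:400].reshape(-1,3)
for lo,hi in((.13,.142),(.108,.125),(.1,.108)):
    s=q[(q[:,2]>lo)&(q[:,2]<hi)]; print(lo,len(s),np.median(s[:,2]),cv2.minAreaRect((s[:,:2]*1e3).astype(np.float32)))
for p in((350,355),(320,310),(268,182),(375,292),(400,500),(590,318),(570,318)):
    print(p,P[int(p[1]/3+11),int(p[0]/3+169)].round(4))
tk=[(230,185),(297,114),(395,98),(485,137),(542,218),(545,316),(512,404),(440,461),(351,474),(268,441),(215,367)]
T_=np.array([f(t,.105) for t in tk]); 
A=np.c_[2*T_,np.ones(11)]; x=np.linalg.lstsq(A,(T_**2).sum(1),rcond=None)[0]; c=x[:2]; print("centre ticks",c,"r",np.linalg.norm(T_-c,axis=1).round(4))
a=lambda p:np.degrees(np.arctan2(*(p-c)[::-1]))
print("ticks",[round(a(t),1) for t in T_])
print("clip",a(f((568,318),.106)),a(f((600,319),.107)), np.linalg.norm(f((568,318),.106)-c))
print("ptr tip",a(f((268,182),.110)),np.linalg.norm(f((268,182),.11)-c),"line", a(f((315,230),.136)), "ctr",f((375,292),.136))
E
```

```text
0.13 1588 0.13617199259193524 ((416.8835754394531, -216.7276153564453), (14.067439079284668, 52.01713562011719), 51.0087890625)
0.108 1443 0.11245470165324178 ((428.2353515625, -212.87255859375), (58.511314392089844, 90.0628890991211), 55.23493576049805)
0.1 14545 0.10529246789003843 ((416.7151794433594, -220.94873046875), (116.19056701660156, 105.60325622558594), 6.988242149353027)
(350, 355) [ 0.4126 -0.2321  0.1115]
(320, 310) [ 0.4038 -0.222   0.1125]
(268, 182) [ 0.3882 -0.1935  0.1135]
(375, 292) [ 0.4165 -0.2162  0.1365]
(400, 500) [ 0.4312 -0.2689  0.1044]
(590, 318) [ 0.4711 -0.2162  0.1146]
(570, 318) [ 0.4667 -0.2168  0.1143]
centre ticks [ 0.41768443 -0.21710045] r [0.0449 0.047  0.0467 0.0464 0.0462 0.0447 0.0461 0.0465 0.0467 0.0467
 0.0452]
ticks [np.float64(150.5), np.float64(121.0), np.float64(91.0), np.float64(61.0), np.float64(30.7), np.float64(0.2), np.float64(-30.1), np.float64(-60.3), np.float64(-90.4), np.float64(-120.1), np.float64(-149.8)]
clip 0.36001410342708984 1.0096049078177742 0.0504437555571897
ptr tip 141.41724598316802 0.03761605742785551 line 142.7083245791574 ctr [ 0.41653791 -0.21642196]
```

Request:
{"method": "carry_out", "body": {
  "squeeze": 20,
  "plan": [
    [0.07,7.7,0,0.773,4],
    [0.07,7.7,0,0.773,4],
    [0.07,7.7,0,0.773,4],
    [0.07,7.7,0,0.773,4],
    [0.07,7.7,0,0.773,4],
    [0.07,7.7,0,0.773,4],
    [0.07,7.7,-4,0.773,4],
    [0.07,7.7,-8,0.773,4],
    [0.07,7.7,-10.1,0.773,4],
    [0.07,7.7,-10.1,0.773,4],
    [0.07,7.7,-10.1,0.773,4],
    [0.07,7.7,-10.1,0.773,0.8],
    [0.07,7.7,-10.1,0.773,0.8],
    [0.07,7.7,-10.1,0.773,0.8],
    [0.07,7.7,-10.1,0.773,0.8],
    [0.07,7.7,-10.1,0.773,0.8],
    [0.07,7.7,-10.1,0.773,0.8]
  ]
}}

```text
clock: 27.95
position: [0.4164, -0.218, 0.1826]
ee_rot: [1.049, 2.959, 0.007]
force: [-3.7, -4.1, 7.6]
width: 0.152
```

Request:
{"method": "carry_out", "body": {
  "plan": [
    [0,0.05,0,-0.15,0.8],
    [0,0.05,0,-0.3,0.8],
    [0,0.05,0,-0.45,0.8],
    [0,0.05,0,-0.6,0.8],
    [0,0.05,0,-0.75,0.8],
    [0,0.05,0,-0.9,0.8],
    [0,0.05,0,-1.05,0.8],
    [0,0.05,0,-1.2,0.8],
    [0,0.05,0,-1.35,0.8],
    [0,0.05,0,-1.5,0.8],
    [0,0.05,0,-1.65,0.8],
    [0,0.05,0,-1.8,0.8],
    [0,0.05,0,-1.95,0.8],
    [0,0.05,0,-2.1,0.8],
    [0,0.05,0,-2.25,0.8],
    [0,0.05,0,-2.38,0.8],
    [0,0.05,0,-2.456,0.8],
    [0,0.05,0,-2.456,0.8],
    [0,0.05,0,-2.456,0.8],
    [0,0.05,0,-2.456,0.8]
  ]
}}

```text
clock: 29.95
position: [0.4175, -0.218, 0.1828]
ee_rot: [3.136, 0.006, 0.004]
force: [5.3, -2.2, -9.8]
width: 0.152
```

Request:
{"method": "carry_out", "body": {
  "plan": [
    [0,0,0,0,4],
    [0,0,0,0,4],
    [0,0,0,0,4],
    [0,0,4,0,4],
    [0,0,8,0.1,9],
    [0,0,13,0.2,9],
    [6,-6,14,2.178,9],
    [12.9,-13.9,14,2.178,9],
    [12.9,-13.9,14,2.178,9],
    [12.9,-13.9,14,2.178,9],
    [12.9,-13.9,14,2.178,9],
    [12.9,-13.9,14,2.178,9],
    [12.9,-13.9,14,2.178,9],
    [12.9,-13.9,14,2.178,9],
    [12.9,-13.9,14,2.178,9],
    [12.9,-13.9,14,2.178,9],
    [12.9,-13.9,14,2.178,9],
    [12.9,-13.9,14,2.178,9],
    [12.9,-13.9,14,2.178,9],
    [12.9,-13.9,14,2.178,9]
  ]
}}

```text
clock: 31.95
position: [0.5462, -0.3571, 0.3226]
ee_rot: [-1.445, -2.789, -0.01]
force: [0.2, 0.3, -0.8]
width: 0.985
```

```bash
python3 - <<'E'
from h import *
im,d,K,M=look("wrist"); np.savez("w12.npz",im=im,d=d,K=K,M=M); print(arm.observe()["position"]); save("w12",im,1.4)
P=cloud(d,K,M); s=P[(P[...,2]>.131)&(P[...,2]<.14)&(np.hypot(P[...,0]-.417,P[...,1]+.217)<.035)]
print("knob",len(s),cv2.minAreaRect((s[:,:2]*1e3).astype(np.float32)))
print(proj([.417,-.217,.136],K,M), proj([.556,-.37,.182],K,M))
E
```

```text
[ 0.54625235 -0.35710334  0.32257023]
knob 0 ((0.0, 0.0), (0.0, 0.0), 0.0)
[[244.00211429 -56.78241881]] [[280.36768124 239.60029543]]
```

View pics/w12.png

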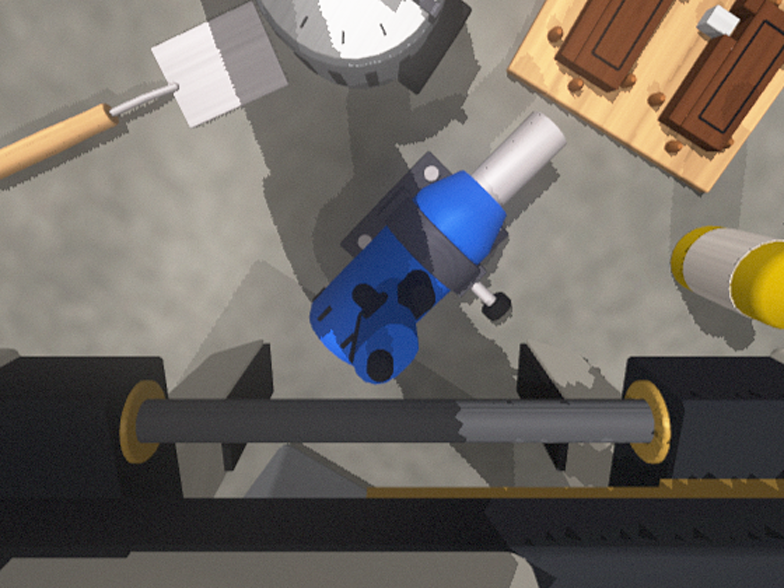

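```bash
python3 - <<'E'
from h import *
z=np.load("w12.npz"); im,d,K,M=[z[k] for k in("im","d","K","M")]
P=cloud(d,K,M); hs=cv2.cvtColor(im,cv2.COLOR_RGB2HSV)
roi=np.zeros(d.shape,bool); roi[60:275,200:410]=1
blue=(hs[...,0]>100)&(hs[...,0]<130)&(hs[...,1]>120); dark=(hs[...,2]<70)&~blue
def box(m,n):
    q=P[m]; r=cv2.minAreaRect((q[:,:2]*1e3).astype(np.float32)); print(n,len(q),"z",q[:,2].min().round(4),q[:,2].max().round(4),np.round(r[0],1),np.round(r[1],1),round(r[2],1)); return q
sl=box(roi&(P[...,2]>.190)&(P[...,2]<.205),"sleeve top")
gt=box(roi&blue&(P[...,2]>.174)&(P[...,2]<.19),"grip top")
# barrel: top ridge pts z>.07 blue, nozzle
g=np.median(sl[:,:2],0)
nz=roi&(hs[...,1]<60)&(hs[...,2]>90)&(P[...,2]>.03); nz[:,:330]=0; nz[:70]=0; nz[150:]=0
q=box(nz,"nozzle"); top=q[q[:,2]>q[:,2].max()-.006]; c=top[:,:2].mean(0); w,v=np.linalg.eigh(np.cov((top[:,:2]-c).T)); a=v[:,1]; a=a if a[1]>0 else -a
print("nozzle axis",c,np.degrees(np.arctan2(a[1],a[0])),"from grip to nozzle",np.degrees(np.arctan2(*(c-g)[::-1])),np.linalg.norm(c-g),len(top))
dk=roi&dark&(P[...,2]>.105)&(P[...,2]<.156)
n,lab,st,ce=cv2.connectedComponentsWithStats(cv2.erode(dk.astype(np.uint8),np.ones((2,2))))
for i in range(1,n):
    if st[i,4]>60: print(ce[i]*1.4); box(lab==i,"dark")
b=roi&blue&(P[...,2]>.06)&(P[...,2]<.095); q=box(b,"barrel"); top=q[q[:,2]>.084]; print(len(top)); cc=top[:,:2].mean(0); w,v=np.linalg.eigh(np.cov((top[:,:2]-cc).T)); a=v[:,1]; print("barrel ridge",cc,np.degrees(np.arctan2(a[1],a[0])))
E
```

```text
sleeve top 307 z 0.19 0.1977 [ 557.6 -384.1] [13.1 13. ] 35.5
grip top 1224 z 0.174 0.189 [ 558.5 -380.3] [39.3 26.4] 79.1
nozzle 2223 z 0.0499 0.4156 [ 563.6 -265.3] [121.8  59.2] 51.7
nozzle axis [ 0.5025725  -0.29476538] 90.0 from grip to nozzle 121.67417021037694 0.1039580968702706 29
[419.13602015 295.44231738]
dark 397 z 0.1193 0.1519 [ 562.8 -352.4] [19.  16.9] 81.1
[367.28142292 299.12964427]
dark 253 z 0.1371 0.1467 [ 538.4 -372.8] [16.4 16.4] 76.8
barrel 5168 z 0.06 0.0949 [ 560.6 -358.4] [165.   67.9] 80.7
1547
barrel ridge [ 0.55752767 -0.35550614] 77.17991308474643
```

```bash
python3 - <<'E'
from h import *
im,d,K,M=look("top"); P=cloud(d,K,M)
s=P[(P[...,2]>.127)&(P[...,2]<.145)&(np.hypot(P[...,0]-.416,P[...,1]+.218)<.04)]
print("knob",len(s),cv2.minAreaRect((s[:,:2]*1e3).astype(np.float32)) if len(s) else "")
c=proj([.416,-.218,.12],K,M)[0].astype(int); save("t13",im[c[1]-40:c[1]+40,c[0]-50:c[0]+50],7)
E
```

```text
knob 115 ((415.2244567871094, -218.50270080566406), (52.03099060058594, 14.53036117553711), 2.668113946914673)
```

View pics/t13.png

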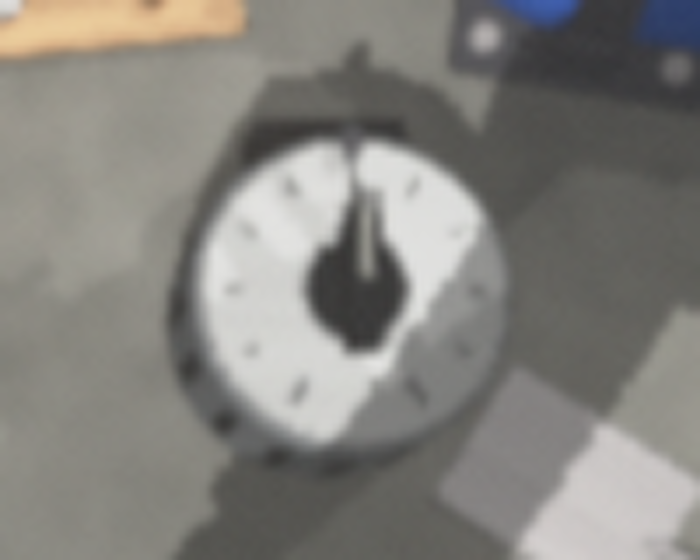

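Request:
{"method": "carry_out", "body": {
  "plan": [
    [-9.5,11,0,0,9],
    [-9.5,11,0,0,9],
    [-9.5,11,0,0,9],
    [-9.5,11,0,0,9],
    [-9.5,11,0,0,9],
    [-9.5,11,0,0,9]
  ]
}}

```text
clock: 32.65
position: [0.4519, -0.248, 0.323]
ee_rot: [1.457, 2.782, 0.01]
force: [0.5, -0.5, -0.2]
width: 0.979
```

```bash
python3 - <<'E'
from h import *
im,d,K,M=look("wrist"); np.savez("w14.npz",im=im,d=d,K=K,M=M); P=cloud(d,K,M)
s=P[(P[...,2]>.131)&(P[...,2]<.14)&(np.hypot(P[...,0]-.417,P[...,1]+.217)<.035)]
print("knob",len(s),cv2.minAreaRect((s[:,:2]*1e3).astype(np.float32)) if len(s) else "")
c=proj([.43,-.217,.11],K,M)[0].astype(int); print(c,arm.observe()["position"])
x0=max(0,c[0]-100); y0=max(0,c[1]-75); print(x0,y0); save("w14",im[y0:y0+150,x0:x0+200],4)
E
```

```text
knob 1081 ((416.66717529296875, -216.7821044921875), (14.31436824798584, 52.01783752441406), 89.70964050292969)
[279 153] [ 0.45203009 -0.24804683  0.32277063]
179 78
```

View pics/w14.png

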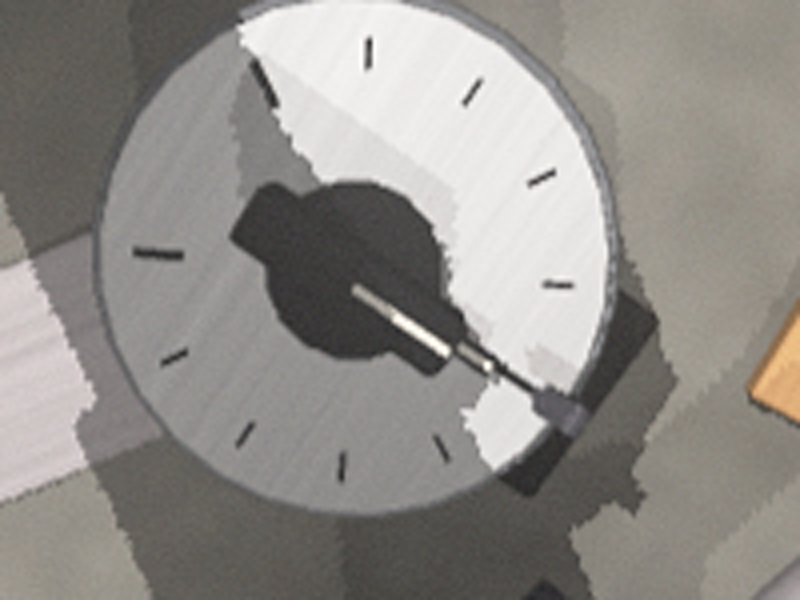

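```bash
python3 - <<'E'
from h import *
z=np.load("w14.npz"); im,d,K,M=[z[k] for k in("im","d","K","M")]; P=cloud(d,K,M)
c=np.array([.4167,-.2168])
for n,p,zz in(("clip pt",(534,393),.114),("clip body",(562,410),.1145),("clip end",(580,420),.1145),("ptr tip",(493,373),.113),("ptr mid",(475,361),.113)):
    uv=np.array(p)/4+[179,78]; q=ray(uv,zz,K,M)[0,:2]-c; print(n,np.linalg.norm(q).round(4),np.degrees(np.arctan2(q[1],q[0])).round(2),P[int(round(uv[1])),int(round(uv[0]))].round(4))
s=P[(P[...,2]>.1125)&(P[...,2]<.118)].reshape(-1,3); r=np.hypot(*(s[:,:2]-c).T); s=s[(r>.046)&(r<.066)&(s[:,0]>.45)]
print(len(s),s.mean(0),np.degrees(np.arctan2(*(s[:,:2].mean(0)-c)[::-1])))
s=P[(P[...,2]>.108)&(P[...,2]<.118)].reshape(-1,3); r=np.hypot(*(s[:,:2]-c).T); s=s[(r>.029)&(r<.04)&(s[:,0]>.44)&(abs(s[:,1]+.217)<.01)]
print("tip",len(s),np.degrees(np.arctan2(*(s[:,:2].mean(0)-c)[::-1])))
E
```

```text
clip pt 0.0496 0.86 [ 0.4657 -0.2161  0.1146]
clip body 0.0571 1.25 [ 0.4739 -0.215   0.1141]
clip end 0.0618 1.59 [ 0.4784 -0.215   0.1148]
ptr tip 0.0394 -1.36 [ 0.457  -0.2185  0.1054]
ptr mid 0.0345 -1.71 [ 0.4512 -0.2175  0.1132]
109 [ 0.47250013 -0.21557419  0.11428319] 1.2584663588223046
tip 56 0.3588593365688766
```

Request:
{"method": "carry_out", "body": {
  "squeeze": 25,
  "plan": [
    [9.56,-11.77,0,0.005,8],
    [9.56,-11.77,0,0.005,8],
    [9.56,-11.77,0,0.005,8],
    [9.56,-11.77,0,0.005,8],
    [9.56,-11.77,-2,0.005,8],
    [9.56,-11.77,-6,0.005,8],
    [9.56,-11.77,-9,0.005,8],
    [9.56,-11.77,-11,0.005,8],
    [9.56,-11.77,-12,0.005,8],
    [9.56,-11.77,-12,0.005,8],
    [9.56,-11.77,-12,0.005,8]
  ]
}}

```text
clock: 33.8
position: [0.5483, -0.3661, 0.2035]
ee_rot: [1.45, 2.785, 0.01]
force: [0.9, -0.4, 0.7]
width: 0.871
```

```bash
python3 - <<'E'
from h import *
im,d,K,M=look("wrist"); st=arm.observe(); np.savez("w15.npz",im=im,d=d,K=K,M=M); save("w15",im,1.4)
o=np.array([.5578,-.3804]); a=np.radians(80); gx=np.array([np.cos(a),np.sin(a)]); gy=np.array([-gx[1],gx[0]])
for n,x,y,z in(("trig",38,0,150),("lock",4,31,135),("lockc",4,24,142),("grip",0,0,182)): print(n,proj(np.r_[o+(x*gx+y*gy)/1e3,z/1e3],K,M)[0]*1.4)
P=cloud(d,K,M); r=P[...,:2]-o; X=r@gx*1e3; Y=r@gy*1e3
hs=cv2.cvtColor(im,cv2.COLOR_RGB2HSV); blue=(hs[...,0]>100)&(hs[...,0]<130)&(hs[...,1]>120)
near=(np.abs(X)<60)&(np.abs(Y)<50); roi=np.zeros(d.shape,bool); roi[:280]=1
t=near&roi&(P[...,2]>.115)&(P[...,2]<.156)&(X>24)&(np.abs(Y)<14); b=near&roi&(P[...,2]>.125)&(P[...,2]<.148)&(Y>16)&(np.abs(X-4)<14)
for m in(t,b): print(m.sum(),np.percentile(X[m],[2,98]).round(1),np.percentile(Y[m],[2,98]).round(1),P[m][:,2].max()) if m.sum() else print(0)
print(st["position"],st["ee_rot"],st["width"],st["force"])
E
```

```text
trig [469.33331548 358.4413609 ]
lock [338.00994984 347.11891278]
lockc [350.22223203 367.64915935]
grip [389.6526517  491.07373081]
1902 [24.5 54.4] [-13.2   8.5] 0.15599413148607416
813 [-9.1 10.3] [16.4 49.2] 0.14791598292060454
[ 0.5484729  -0.36610751  0.20401874] [1.4497061  2.78391109 0.01033784] 0.8763675506329724 [-0.17140696 -0.24001525  0.12882775]
```

View pics/w15.png

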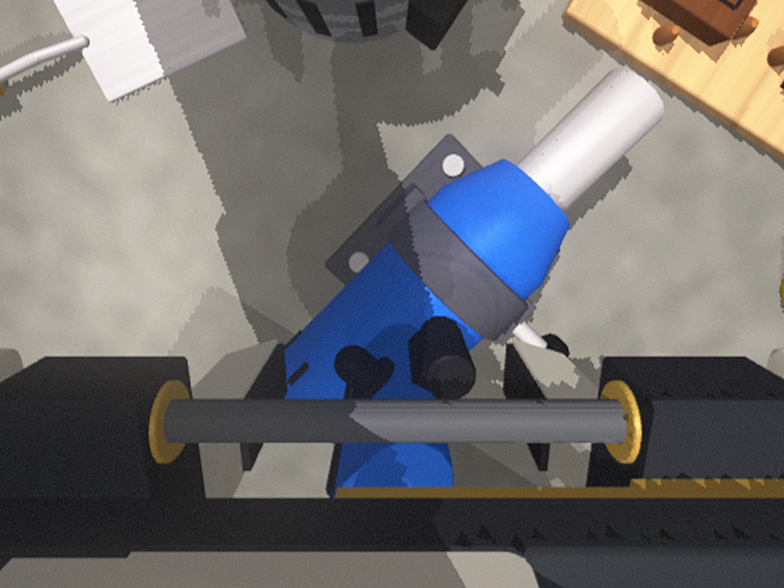

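Request:
{"method": "carry_out", "body": {
  "squeeze": 30,
  "plan": [
    [-0.07,-0.05,-0.7,0,8],
    [-0.07,-0.05,-1.35,0,8],
    [-0.07,-0.05,-1.35,0,6],
    [-0.07,-0.05,-1.35,0,5.6],
    [-0.07,-0.05,-1.35,0,5],
    [-0.07,-0.05,-1.35,0,4.5],
    [-0.07,-0.05,-1.35,0,4.2],
    [-0.07,-0.05,-1.35,0,4.2],
    [-0.07,-0.05,-1.35,0,4.2],
    [-0.07,-0.05,-1.35,0,4.2]
  ]
}}

```text
clock: 34.85
position: [0.5502, -0.3659, 0.1914]
ee_rot: [1.447, 2.781, 0.014]
force: [8.3, 1.5, -1.9]
width: 0.488
```

Request:
{"method": "carry_out", "body": {
  "plan": [
    [-0.25,-0.17,0,0,4.3],
    [-0.45,-0.31,0,0,4.2],
    [-0.45,-0.31,0,0,4.2],
    [-0.45,-0.31,0,0,4.2]
  ]
}}

```text
clock: 35.25
position: [0.5482, -0.3677, 0.1921]
ee_rot: [1.443, 2.778, 0.019]
force: [9.4, 2.0, -3.0]
width: 0.459
```

Request:
{"method": "carry_out", "body": {
  "plan": [
    [-0.2,-0.14,0,0,3.9],
    [-0.1,-0.07,0,0,3.6],
    [-0.1,-0.07,0,0,3.4],
    [-0.1,-0.07,0,0,3.4],
    [-0.1,-0.07,0,0,3.4],
    [-0.1,-0.07,0,0,3.4]
  ]
}}

```text
clock: 35.85
position: [0.5501, -0.3674, 0.1927]
ee_rot: [1.438, 2.775, 0.023]
force: [9.9, 0.9, -5.3]
width: 0.373
```

Request:
{"method": "carry_out", "body": {
  "plan": [
    [0.04,0.03,0,0,3.5],
    [0.1,0.07,0,0,3.6],
    [0.14,0.1,0,0,3.7],
    [0.18,0.13,0,0,3.8],
    [0.23,0.16,0,0,3.9],
    [0.28,0.2,0,0,4.0],
    [0.28,0.2,0,0,4.0],
    [0.28,0.2,0,0,4.0]
  ]
}}

```text
clock: 36.65
position: [0.5521, -0.3661, 0.1926]
ee_rot: [1.439, 2.775, 0.022]
force: [-4.9, -2.4, 0.9]
width: 0.433
```

Request:
{"method": "carry_out", "body": {
  "plan": [
    [0,0,0,0,4.6],
    [0,0,0,0,6],
    [0,0,0,0,8],
    [0,0,0,0,8],
    [0,0,3,0,8],
    [-0.4,0.9,8,0,8],
    [-0.4,0.9,12.5,0,9],
    [-0.4,0.9,12.5,0,9],
    [-0.4,0.9,12.5,0,9],
    [-0.4,0.9,12.5,0,9]
  ]
}}

```text
clock: 37.65
position: [0.5476, -0.3571, 0.3164]
ee_rot: [1.44, 2.777, 0.021]
force: [-0.4, -0.3, -0.8]
width: 0.977
```

```bash
cat > gun.py <<'E'
from h import *
import sys
def meas(im,d,K,M):
    o=np.array([.5578,-.3804]); a=np.radians(80); gx=np.array([np.cos(a),np.sin(a)]); gy=np.array([-gx[1],gx[0]])
    P=cloud(d,K,M); r=P[...,:2]-o; X=r@gx*1e3; Y=r@gy*1e3
    roi=np.zeros(d.shape,bool); roi[:275]=1
    t=roi&(P[...,2]>.115)&(P[...,2]<.156)&(X>22)&(X<50)&(np.abs(Y)<14); b=roi&(P[...,2]>.127)&(P[...,2]<.148)&(Y>14)&(Y<45)&(np.abs(X-4)<14)
    print("trigger front x",t.sum(),np.percentile(X[t],[95,98,100]).round(1)); print("button outer y",b.sum(),np.percentile(Y[b],[95,98,100]).round(1) if b.any() else "")
z=np.load("w12.npz"); meas(*[z[k] for k in("im","d","K","M")])
v=look("wrist"); print(arm.observe()["position"]); meas(*v); save("w16",v[0][170:290,170:390],3.5)
E
python3 gun.py; python3 tv.py
```

```text
trigger front x 535 [37.2 37.5 37.9]
button outer y 327 [28.9 29.5 30.1]
[ 0.54746966 -0.3570425   0.31594436]
trigger front x 356 [30.8 30.9 31.2]
button outer y 240 [23.7 24.2 24.8]
bay 1 z 0.0301 [120  87  70]
bay 2 z 0.0298 [118  87  69]
bay 3 z 0.0284 [109  80  65]
bay 4 z 0.0298 [117  86  68]
```

View pics/w16.png

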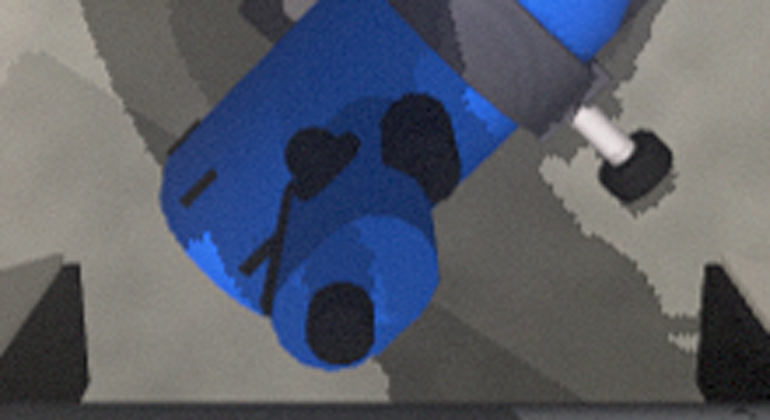

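```bash
python3 -c "
from cell import arm
print(arm.sign_off())"
```

```text
the job is handed in; nothing more can be done
None
```

All the work is done and handed in at about 38 s on the robot's clock. All four panels are in the jig, the knob is at the clip, and the hot-air gun is locked on.

- **Panels:** each was turned so its notch takes the key block, and none met resistance going in. In the last top view the panels stand 28 to 30 mm above the bench at all four bays. A seated panel should read 30 mm, so all four lie flat.
- **Dial:** I turned the knob about 141° clockwise. A close look afterwards put the bar at -0.3°, while the clip measured between +0.9° and +1.6°. Separate readings of the pointer tip disagreed, from -1.4° to +0.4°. The pointer is therefore about 1 mm off the clip's point at its tip. I judged that good enough and did not correct it.
- **Gun:** on the first squeeze the lock button blocked the fingers and the arm was pushed about 2.5 mm aside. I shifted the grip, squeezed the trigger fully, pressed the button in, eased the trigger and let go. The trigger now stands 6.7 mm in and the button 5.3 mm in, which matches the locked position of 7 and 5.5 mm.

I felt no contact with the other items on the bench, but I did not check their positions again at the end. I saw no knocked panel and no slip of the grip.

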